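# Clip the hook-on feeder into the hedgehog tub, snug to the partition

## Robot

A 6-joint arm with a two-finger parallel gripper is mounted at the origin on the work surface. World frame = base frame: x ahead of the robot, y to its left, z up, the work surface at z = 0. Lengths are in m, angles in rad, forces in N, time in s.
With the tool pointing down it reaches from about 0.3 to 0.875 m from the base axis. Payload 4.2 kg.
Tool frame: the origin (TCP) lies on the centre line of the jaws, within the pads' length; the fingertips stand 22 mm ahead of it and the grasp point (between the pads) lies 3 mm ahead of it; z points along the fingers, y is the line along which they close (so a half turn about z gives the same grasp; the last joint's range is limited). The gripper opens to 85 mm and grips with 20 to 120 N. Pads are 22 mm wide; open, the fingers measure 114 mm over their backs; the gripper's body (76 mm by 85 mm) begins 54 mm behind the grasp point. The pads swing forward as they close: fully open they stand 13 mm farther back than shut.
Start: joints at [1.082, 0.32, 1.565, -0, 1.257, -0.02], TCP at [0.26, 0.513, 0.253] pointing down, gripper open.
Joint ranges: [-3.11, 3.11], [-0.84, 2.01], [0.21, 2.61], [-1.34, 4.49], [0.05, 2.63], [-2.56, 2.56]. Speed limits (rad/s): [2.57, 2.57, 3.14, 3.14, 3.14, 3.14].

## Interface

Orientations are given as a unit quaternion [x, y, z, w].
In Python, from plant import r, grab_frame, ticket gives the robot as it stands.
- The arm moves only by the shell command python3 -m creep 'ROWS' [FORCE]. ROWS is JSON, a list of rows, each a list of 7 numbers: the shift along the world's x, y, z in mm, then the turn, a rotation vector about the world's x, y, z in degrees, then the finger opening in mm, from 0 to 85.4. A call has exactly 8 rows; each row shifts and turns the commanded pose from where the row before left it; what a row does not reach is not made up. A row lasts 1/8 s, in which the tool goes at most 62.5 mm and 10.7 degrees, less where a joint would pass 70% of its speed; a pose out of reach is approached as far as the arm can. A call with a gripper value outside its range is refused whole. The fingers move at their own pace and stop on an object; FORCE is the grip in N (left out, the last holds). Time passes only in rows, so rows that do not move let the fingers close, or fill a call up. It gives the time, the measured TCP pose, the force, the opening and the grip force at its end, in the units of the state.
- r.observe(): the state, without advancing time (a new reading comes with each control period).
- grab_frame(name): name is "scene" or "top" or "wrist"; returns a dict with "color" (384x512x3 uint8, red, green, blue), "fx", "fy", "cx", "cy" (pixels), "k1" (the pictures are not rectified: a ray, as slopes to the right and down, at radius r is drawn at 1 + k1 r^2 times it, then the intrinsics apply), "rvec" (rotation vector, rad) and "tvec" (3), from world to camera coordinates, as OpenCV has them. Camera axes: x right, y down, z forward; pixel columns grow to the right and rows downward; lengths in m; the calibration is good to about 2 mm. A picture is of the moment at which its call begins. There is no depth.
- ticket.job_done(): hands the job in; it is judged then, once.
The state is a dict: "t": time; "joints": joint angles; "dq": joint speeds; "effort": joint torques, N m; "ee_pos": TCP position; "orientation": TCP orientation; "force": force on the tool from outside, world axes, zero at the start; "ft_torque": the same for the moment, N m; "grip_width": finger opening in m; "gripper_force": force on a finger pad.
Only numpy, scipy, OpenCV 4.12 (cv2) and the standard library are available. Lean on these libraries where they do the work, as an engineer would, in place of code of your own. Each camera call takes 0.05 s, during which the arm holds its last target. There are 200 camera calls.

## Task

Take the steel hook-on feeder from the scale and hang it in the tub by its own hook, over the long rim nearest the robot, on the feeding side of the thin partition (the side without the nest house). Slide it along until its side bears lightly on the partition, so that no gap is left and the sheet just bows without leaving its grooves, and press the hook down until it has clipped fully home on the rim; then let go, with the feeder staying so. Work gently, without ramming the rim, and leave the nest house, the water bowl and the dishes where they are.

Things in the scene. Friction and masses are not known exactly. Their poses are not given: they have to be found in the camera images.
- feeder: Loose hook-on feeder of bare sheet steel, about 0.29 kg, upright on the scale. Origin: centre of the trough's underside; z up, y along its length, +x from its back (hook side) to its front. Open trough 70 (x) x 100 (y) x 45 mm high: sides at y = +-50, flat back at x = -35. A strap 60 mm wide rises from the back, in the same plane, to the hook.
- feeder_hook (a point): Middle of the underside of the hook's bridge, feeder frame (-42, 0, 105) mm, same axes; on the rim's top when home. Bridge: 3 mm thick, x = -55 to -32. 20 mm outside the strap hangs a sprung jaw with a nib (gap 11.5 mm, 12 mm below the bridge), flared below to a 19 mm mouth 34 mm below. The 14 mm rim bends it 2.5 mm open: a push of 8 to 14 N over the last 14 mm, then it bottoms.
- feeder_grip (a point): Middle of the finger grip, feeder frame (-42, 0, 130) mm, same axes: an upright steel block 10 mm thick (x), 40 wide (y), from z = 108 (top of the bridge) to 142. Pinch it across x from above, fingertips clear of the bridge.
- tub: Fixed blue plastic tub, 300 (x) x 400 (y) x 150 mm high. Origin: centre of its underside; z up, y along; the long rim nearest the robot is at -x. Rolled rim: a round bead 14 mm thick, top at z = 150, centre line at x = +-143 and y = +-193. Wall inner face flush with the bead's inner side (x = +-136, y = +-186); outside, a ledge under the bead. Floor at z = 6.
- tub_rim (a point): Middle of the top of the long rim nearest the robot, tub frame (-143, 0, 150) mm, same axes.
- partition (a joint): How far (m) the partition is pushed towards +y of the tub: 0 at rest, 0.014 at most. A thin white upright sheet across the tub, parallel to its short sides, top 120 mm above the table. Its face to the feeding bay (the tub's -y end) stands at any tub y from -45 to +15 mm: its place is not measured, find it by feel or by eye. It gives 1 mm per N and leaves its grooves at 9 mm.
- scale: Fixed flat bench scale, 200 x 240 mm, 22 mm high, on which the feeder stands. Origin: centre of its underside.
- nest_house: Loose wooden nest house, 190 x 122 x 108 mm, in the nest bay (+y end of the tub). Origin: centre of its underside.
- water_bowl: Loose white water bowl, 84 mm across, 35 high, on the tub's floor at the far (+x) end of the feeding bay, below the feeder's place and beyond it. Origin: centre of its underside.
- steel_dish: Loose round steel dish without a hook, 90 mm across, 40 high, on the table. Origin: centre of its underside.
- clay_dish: Loose clay dish, 110 mm across, 30 high, on the table. Origin: centre of its underside.
Mind the look-alikes: they are no part of the job. Leave any green or turquoise look-alike of the feeder alone.

How it is judged:
At the end, for the whole second after the job is handed in: The feeder hangs at rest on the near long rim, bridge within 2 mm of the rim's top, upright and square to the rim within 0.06 rad, its side bearing on the partition so that the sheet is bowed by 0.4 to 8 mm (z of feeder_hook in the frame of tub between 0.147 and 0.152 m and x of feeder_hook in the frame of tub between -0.148 and -0.138 m and value of joint partition between 0.0004 and 0.008 m and angle between feeder's own z axis and vertical below 0.06 rad and angle between the x axis of feeder and the x axis of tub, either way round below 0.06 rad and linear speed of feeder below 0.01 m/s); the robot touches nothing.
It fails at once if the feeder bears on the tub with more than 40 N (all contacts added up, the clip's own grip of about 10 N among them) (contact force between feeder and tub above 40 N).
It fails at once if the partition is pushed out of its grooves (over 9 mm) (value of joint partition above 0.009 m).
It fails at once if the nest house, the water bowl or a dish is shifted by more than 30 mm (distance of any of nest_house, water_bowl, steel_dish, clay_dish from where it was at the start of the episode above 0.03 m).
It also fails if it takes over 58 s, if anything falls off the work surface, if the arm or the gripper's body presses on something with over 40 N, if the wrist force passes 120 N, or if a joint passes its speed limit or range.

## Working session

There is one attempt and no reset: what is moved stays moved. The work goes in short steps, Python scripts to look and compute and a shell command to move; the robot and the scene stay as the last step left them, time stands still between calls to the robot, and variables do not carry over. Pictures are saved under pics/ and viewed, at most 10 in all, crops included, and the job is handed in when it is done.

```bash
ls; mkdir -p pics
cat > h.py <<'E'
import numpy as np, cv2
from plant import r, grab_frame, ticket
def cam(f):
    R=cv2.Rodrigues(np.array(f["rvec"],float))[0]; t=np.array(f["tvec"],float).ravel(); return R,t
def ray(f,u,v):
    R,t=cam(f); xd=np.array([(u-f["cx"])/f["fx"],(v-f["cy"])/f["fy"]]); x=xd.copy()
    for _ in range(30): x=xd/(1+f["k1"]*(x@x))
    return -R.T@t, R.T@np.array([x[0],x[1],1.])
def onz(f,u,v,z):
    o,d=ray(f,u,v); return o+d*(z-o[2])/d[2]
def proj(f,p):
    R,t=cam(f); c=R@np.array(p,float)+t; x=c[:2]/c[2]; x=x*(1+f["k1"]*(x@x)); return x*[f["fx"],f["fy"]]+[f["cx"],f["cy"]]
def tri(f,a,g,b):
    o1,d1=ray(f,*a);o2,d2=ray(g,*b); s=np.linalg.lstsq(np.c_[d1,-d2],o2-o1,rcond=None)[0]
    p,q=o1+s[0]*d1,o2+s[1]*d2; return (p+q)/2,np.linalg.norm(p-q)
def save(f,n,crop=None):
    im=f["color"][:,:,::-1]
    if crop: x0,y0,x1,y1,k=crop; im=cv2.resize(im[y0:y1,x0:x1],None,fx=k,fy=k,interpolation=cv2.INTER_CUBIC)
    cv2.imwrite("pics/"+n,im)
E
python3 - <<'E'
from h import *
import pickle
F={n:grab_frame(n) for n in("scene","top")}
pickle.dump(F,open("f0.pkl","wb"))
for n in F: save(F[n],n+"0.png"); R,t=cam(F[n]); print(n,-R.T@t,F[n]["fx"])
print(r.observe())
E
```

```text
pics
scene [0.92455415 0.62802066 1.09148546] 359.26234204062956
top [ 0.35141721 -0.10997491  1.30061903] 408.3710344246982
{'t': 0.1, 'joints': array([ 1.08198907e+00,  3.20246889e-01,  1.56553619e+00,  1.95396289e-05,
        1.25738001e+00, -2.00003738e-02]), 'dq': array([-0.00091876, -0.00087535, -0.00081637,  0.00090418,  0.00101178,
       -0.00033185]), 'effort': array([ 1.29715965e-03, -4.16410875e+01, -2.34701210e+01, -2.03581408e-05,
        4.91032231e-03, -3.24023040e-05]), 'ee_pos': array([0.25961662, 0.51263439, 0.25256352]), 'orientation': array([ 2.32265647e-01,  9.72652072e-01, -7.57605615e-04, -2.06606906e-04]), 'force': array([ 0.02909505, -0.19559441, -0.09206031]), 'ft_torque': array([ 0.02774925,  0.05472298, -0.02889422]), 'gripper_force': 0.0, 'grip_width': 0.08545885671197842}
```

View pics/scene0.png

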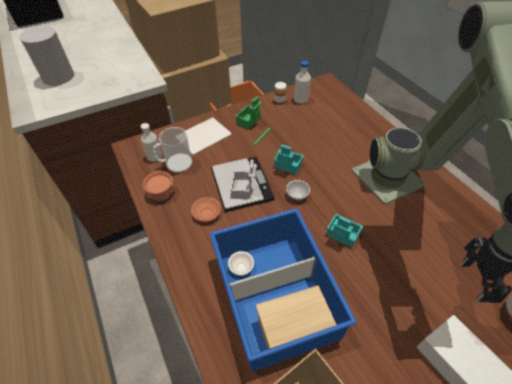

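View pics/top0.png

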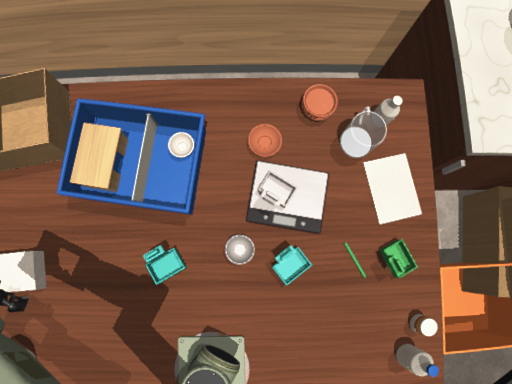

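The top view shows the tub (corners near 78,100 / 205,114 / 190,213 / 60,195), the partition near x=145, the scale at 288,197 and the steel feeder at 276,190. I'll zoom in on the feeder and the tub.

Run:
```python
from h import *
import pickle
F=pickle.load(open("f0.pkl","rb"))
a=cv2.resize(F["top"]["color"][155:240,240:335,::-1],None,fx=6,fy=6,interpolation=cv2.INTER_CUBIC)[:, :570]
b=cv2.resize(F["scene"]["color"][150:215,205:280,::-1],None,fx=6,fy=6,interpolation=cv2.INTER_CUBIC)
cv2.imwrite("pics/a.png",a); cv2.imwrite("pics/b.png",b)
save(F["top"],"c.png",(50,90,215,220,4.8))
```

```text
(no output)
```

View pics/a.png

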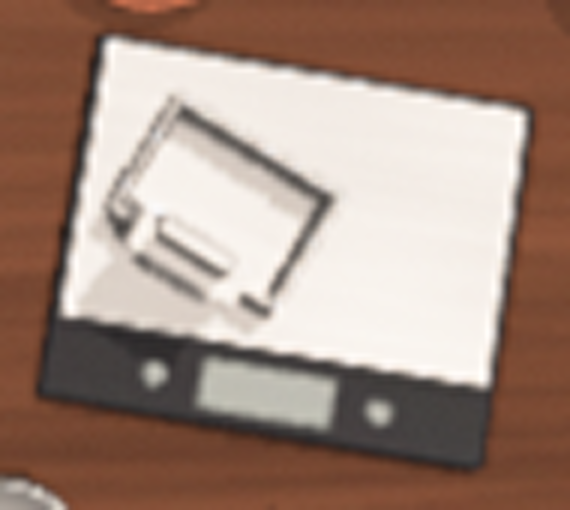

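View pics/b.png

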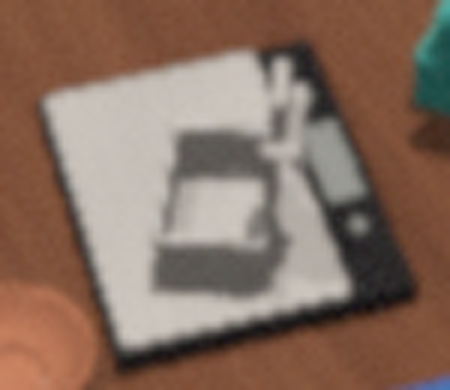

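View pics/c.png

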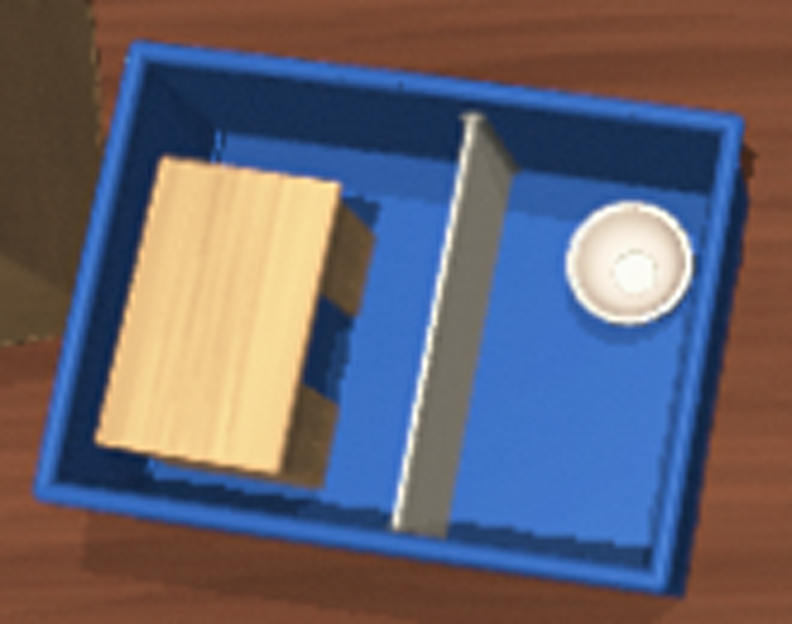

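Crop a: trough rim corners at about (175,100), (330,200), (265,312), (115,212), with the grip block's top near (195,245) and the hook at the lower left. Crop c: tub outer corners at (135,43), (743,118), (668,588), (37,497). The partition's top edge runs from (468,118) to (400,528).

Run:
```python
from h import *
import pickle
F=pickle.load(open("f0.pkl","rb")); T,S=F["top"],F["scene"]
np.set_printoptions(precision=4,suppress=True)
def ca(p): return ((p[0]+.5)/6-.5+240,(p[1]+.5)/6-.5+155)
def cc(p): return ((p[0]+.5)/4.8-.5+50,(p[1]+.5)/4.8-.5+90)
def cb(p): return ((p[0]+.5)/6-.5+205,(p[1]+.5)/6-.5+150)
C=np.array([onz(T,*cc(p),.143) for p in [(135,43),(743,118),(668,588),(37,497)]])[:,:2]
print("tub",C,C.mean(0),np.linalg.norm(C-np.roll(C,-1,0),axis=1))
for i,j in((1,0),(2,3)): d=C[j]-C[i]; print(np.degrees(np.arctan2(-d[0],d[1])))
for i,j in((3,0),(2,1)): d=C[j]-C[i]; print(np.degrees(np.arctan2(d[1],d[0])))
P=np.array([onz(T,*cc(p),.12) for p in [(468,118),(400,528)]]);print("part",P)
# scene rim via blue mask outer contour
im=cv2.cvtColor(S["color"],cv2.COLOR_RGB2HSV); m=cv2.inRange(im,(100,120,40),(125,255,255))
k=max(cv2.findContours(m,0,2)[0],key=cv2.contourArea)
print("scene contour",cv2.approxPolyDP(cv2.convexHull(k),4,True)[:,0].tolist())
print("feeder rim",np.array([onz(T,*ca(p),.067) for p in [(175,100),(330,200),(265,312),(115,212)]]))
print("grip top?",onz(T,*ca((198,245)),.164), "front face",[onz(T,*ca(p),.164)for p in((160,222),(235,268))])
print("scene grip top",onz(S,*cb((282,65)),.164),onz(S,*cb((301,90)),.164))
for y in(-.02,.02): pass
```

```text
tub [[0.8299 0.393 ]
 [0.7681 0.0026]
 [0.4769 0.0469]
 [0.538  0.4384]] [0.6532 0.2202] [0.3953 0.2945 0.3963 0.2954]
-8.990242251577445
-8.86491220310176
-8.8369903882205
-8.655226881546806
part [[0.7805 0.1799 0.12  ]
 [0.5187 0.2153 0.12  ]]
scene contour [[296, 209], [355, 322], [337, 340], [252, 370], [211, 233]]
feeder rim [[ 0.6079 -0.1889  0.067 ]
 [ 0.5546 -0.2672  0.067 ]
 [ 0.4975 -0.2321  0.067 ]
 [ 0.5501 -0.1568  0.067 ]]
grip top? [ 0.5182 -0.1918  0.164 ] front face [array([ 0.5294, -0.1742,  0.164 ]), array([ 0.507 , -0.2089,  0.164 ])]
scene grip top [ 0.5113 -0.2022  0.164 ] [ 0.511 -0.178  0.164]
```

```bash
python3 -m creep '[[16,-44,-2,0,0,-6,85],[16,-44,-2,0,0,-6,85],[16,-44,-2,0,0,-6,85],[16,-44,-2,0,0,-6,85],[16,-44,-2,0,0,-6,70],[16,-44,-2,0,0,-6,60],[16,-44,-2,0,0,-6,60],[16,-44,-2,0,0,-6,60]]' 60
python3 -m creep '[[16,-44,-2,0,0,-6,60],[16,-44,-2,0,0,-6,60],[16,-44,-2,0,0,-6,60],[16,-44,-2,0,0,-6,60],[16,-44,-2,0,0,-6,60],[16,-44,-2,0,0,-6,60],[16,-44,-2,0,0,-6,60],[16,-44,-2,0,0,-6,60]]'
python3 - <<'E'
from h import *
import pickle
f=grab_frame("wrist"); save(f,"w1.png"); pickle.dump(f,open("w1.pkl","wb")); o=r.observe(); print(o["ee_pos"],o["orientation"],o["joints"],proj(f,[.518,-.19,.164]))
E
```

```text
t: 1.1
ee_pos: [0.3879, 0.1595, 0.2371]
orientation: [0.609, 0.793, -0.0, 0.0]
force: [-0.0, -0.6, -0.1]
grip_width: 0.0601
gripper_force: 0.0
t: 2.1
ee_pos: [0.5159, -0.1925, 0.2209]
orientation: [0.879, 0.477, -0.0, -0.0]
force: [1.4, 0.7, 0.1]
grip_width: 0.0595
gripper_force: 0.0
[ 0.51811492 -0.197572    0.22046917] [ 8.80146781e-01  4.74694812e-01 -2.42220756e-04  2.53387375e-03] [-0.38311843  0.30893555  1.66645991 -0.0039336   1.16261091  0.19999485] [252.40248782 224.47764873]
```

View pics/w1.png

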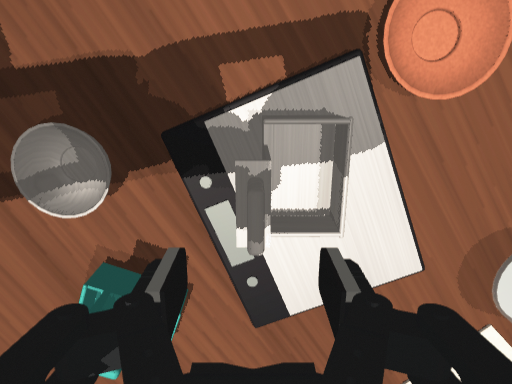

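The wrist view shows the feeder upright. Its grip block spans u 247–266, v 175–255, and the trough rim corners are near (264,118), (352,117), (343,236).

Run:
```python
from h import *
import pickle
np.set_printoptions(precision=4,suppress=True)
f=pickle.load(open("w1.pkl","rb"))
print(np.array([onz(f,*p,.067) for p in((264,118),(352,117),(343,236),(270,234))]))
print(np.array([onz(f,*p,.164) for p in((247,178),(266,178),(247,253),(266,253))]))
save(f,"w1c.png",(220,90,380,250,3.7))
```

```text
[[ 0.553  -0.1526  0.067 ]
 [ 0.6116 -0.1898  0.067 ]
 [ 0.5568 -0.276   0.067 ]
 [ 0.5041 -0.2395  0.067 ]]
[[ 0.5302 -0.1658  0.164 ]
 [ 0.5388 -0.1714  0.164 ]
 [ 0.5057 -0.2032  0.164 ]
 [ 0.5149 -0.2091  0.164 ]]
```

View pics/w1c.png

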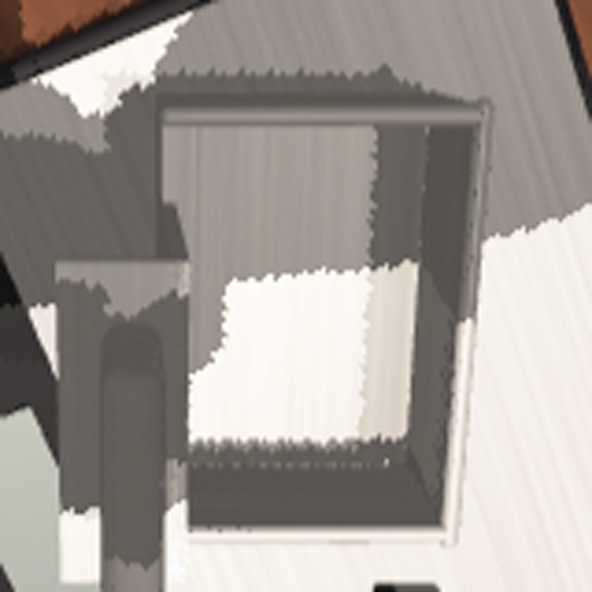

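```bash
python3 -m creep '[[4,0,0,0,0,0,50],[0,0,-15,0,0,0,50],[0,0,-20,0,0,0,50],[0,0,-18,0,0,0,50],[0,0,-10,0,0,0,50],[0,0,0,0,0,0,50],[0,0,0,0,0,0,50],[0,0,0,0,0,0,50]]'
python3 -c "
from h import *
print(r.observe()['ee_pos'])"
```

```text
t: 3.15
ee_pos: [0.5202, -0.1911, 0.159]
orientation: [0.878, 0.478, 0.001, 0.001]
force: [0.1, -0.6, 0.7]
grip_width: 0.0501
gripper_force: 0.0
[ 0.52017799 -0.19108539  0.15904662]
```

```bash
python3 -m creep '[[0,0,-2,0,0,0,20],[0,0,0,0,0,0,12],[0,0,0,0,0,0,5],[0,0,0,0,0,0,5],[0,0,0,0,0,0,5],[0,0,0,0,0,0,5],[0,0,0,0,0,0,5],[0,0,0,0,0,0,5]]' 70
```

```text
t: 4.15
ee_pos: [0.5197, -0.191, 0.1563]
orientation: [0.878, 0.478, -0.0, -0.0]
force: [-1.9, 1.2, -0.5]
grip_width: 0.0089
gripper_force: 70.0
```

```bash
python3 -m creep '[[0,0,8,0,0,0,5],[0,0,25,0,0,0,5],[0,0,40,0,0,0,5],[0,0,42,0,0,0,5],[0,0,25,0,0,0,5],[0,14,10,0,0,0,5],[-2,25,0,0,0,2,5],[-2,35,0,0,0,3,5]]' 100
python3 -m creep '[[-3,45,0,0,0,3,5],[-3,50,0,0,0,4,5],[-3,50,0,0,0,4,5],[-3,50,0,0,0,4,5],[-3,40,0,0,0,4,5],[-2,25,0,0,0,0,5],[-1,10,0,0,0,0,5],[0,0,0,0,0,0,5]]'
python3 - <<'E'
from h import *
import pickle
F={n:grab_frame(n) for n in("scene","top","wrist")}
pickle.dump(F,open("f1.pkl","wb"))
o=r.observe(); print(o["ee_pos"],o["orientation"],o["force"])
w=lambda n,c:cv2.resize(F[n]["color"][c[1]:c[3],c[0]:c[2],::-1],(400,300),interpolation=cv2.INTER_CUBIC)
full=cv2.resize(F["wrist"]["color"][:,:,::-1],(400,300))
im=np.vstack([np.hstack([w("scene",(220,180,380,300)),w("top",(110,120,230,210))]),np.hstack([full,w("scene",(180,140,420,320))])])
cv2.imwrite("pics/d.png",im)
E
```

```text
t: 5.15
ee_pos: [0.5153, -0.1158, 0.3054]
orientation: [0.856, 0.516, -0.0, -0.001]
force: [-0.3, 0.7, -2.9]
grip_width: 0.0083
gripper_force: 97.8
t: 6.15
ee_pos: [0.4973, 0.1532, 0.3058]
orientation: [0.759, 0.651, -0.001, -0.0]
force: [-0.9, -0.6, -2.0]
grip_width: 0.0089
gripper_force: 97.7
[0.49775213 0.15210111 0.30618189] [ 7.59948842e-01  6.49982806e-01 -3.04081803e-04  1.29399542e-04] [-0.04756461 -0.72845603 -3.16349296]
```

View pics/d.png

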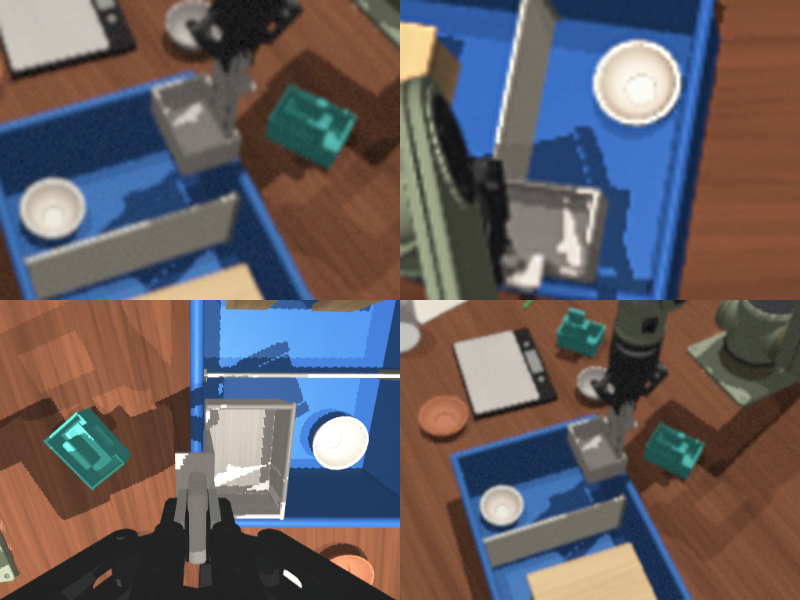

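The wrist view shows the feeder square to the tub, over the near rim. The rim runs vertically at u≈190–205 of 400, and the partition is just beyond the trough at v≈375. I'll refine the rim line and partition from this view.

Run:
```python
from h import *
import pickle
np.set_printoptions(precision=4,suppress=True)
F=pickle.load(open("f1.pkl","rb")); f=F["wrist"]; c=f["color"].astype(int)
yaw=np.radians(-8.85); ex=np.array([np.cos(yaw),np.sin(yaw)]); ey=np.array([-ex[1],ex[0]]); C=np.array([.6532,.2202])
tub=lambda p:np.array([(p[:2]-C)@ex,(p[:2]-C)@ey])*1000
hsv=cv2.cvtColor(f["color"],cv2.COLOR_RGB2HSV)
for v in (10,30,50,70,110,130,150,170):
    row=hsv[v,220:290]; b=(row[:,0]>100)&(row[:,0]<125)&(row[:,1]>120)
    u=220+np.argmax(b); print(v,u,"outer",tub(onz(f,u-.5,v,.143)),"V",hsv[v,u:u+30:2,2])
print("partition col profiles")
for u in(300,350,400,450):
    col=c[80:110,u].min(1); print(u,80+np.where(col>110)[0], tub(onz(f,u,80+np.where(col>110)[0].max()+.5,.12)))
o=np.array([.4977,.1521]);print("tcp tub",tub(o))
zt=.306-.134+.045
print("trough rim",[tub(onz(f,a*1.28,(b-300)*1.28,zt)) for a,b in((295,403),(285,520),(208,400))])
```

```text
10 243 outer [-150.4788   40.3478] V [176 224 236 245 250 246 237 224 192 136 162 161 162 161 162]
30 243 outer [-150.5984   26.7823] V [170 223 237 246 251 247 237 223 188 132 163 163 163 162 163]
50 243 outer [-150.722    12.7755] V [177 223 237 247 251 248 237 223 187 142 162 162 163 162 163]
70 244 outer [-150.0673   -1.695 ] V [200 231 242 251 252 243 231 208 143 164 163 165 165 165 164]
110 243 outer [-151.1184  -32.1228] V [117 202 220 233 241 225 210 185 145 115 115 115 114 115 114]
130 244 outer [-150.4365  -48.1326] V [103 107 110 112 113 109 109 105 105 111 118 118 116 116 116]
150 244 outer [-150.5685  -64.7113] V [102 106 109 111 172 110 108 129 108 111 255 254 248 131 131]
170 244 outer [-150.7052  -81.8899] V [101 106 110 111 111 110 109 105 163 111 113 117 116 202 209]
partition col profiles
300 [93 94 95 96 97 98] [-101.904   -23.8493]
350 [93 94 95 96 97 98] [-58.6004 -23.8433]
400 [94 95 96 97 98 99] [-15.1902 -24.6687]
450 [94 95 96 97 98 99] [ 28.1512 -24.6562]
tcp tub [-143.1716  -91.2126]
trough rim [array([-66.7454, -40.4919]), array([ -64.2192, -144.5227]), array([-134.6115,  -38.194 ])]
```

```bash
python3 -m creep '[[1.6,0,-6,0,0,0,5],[0,0,-14,0,0,0,5],[0,0,-18,0,0,0,5],[0,0,-18,0,0,0,5],[0,0,-14,0,0,0,5],[0,0,-8,0,0,0,5],[0,0,-5,0,0,0,5],[0,0,0,0,0,0,5]]'
python3 - <<'E'
from h import *
o=r.observe();print(o["ee_pos"],o["orientation"],o["force"])
f=grab_frame("scene"); g=grab_frame("wrist")
w=cv2.resize(f["color"][190:280,250:370,::-1],(400,300),interpolation=cv2.INTER_CUBIC)
im=np.hstack([w,cv2.resize(g["color"][80:320,140:460,::-1],(400,300),interpolation=cv2.INTER_CUBIC)])
cv2.imwrite("pics/e.png",im)
E
```

```text
t: 7.3
ee_pos: [0.4995, 0.153, 0.2233]
orientation: [0.76, 0.65, -0.0, 0.0]
force: [0.8, -0.2, -2.6]
grip_width: 0.0084
gripper_force: 97.6
[0.49945481 0.15297473 0.22327716] [ 7.59601205e-01  6.50389120e-01 -4.00815966e-06  3.71841072e-05] [ 0.84786055 -0.15427258 -2.61057899]
```

View pics/e.png

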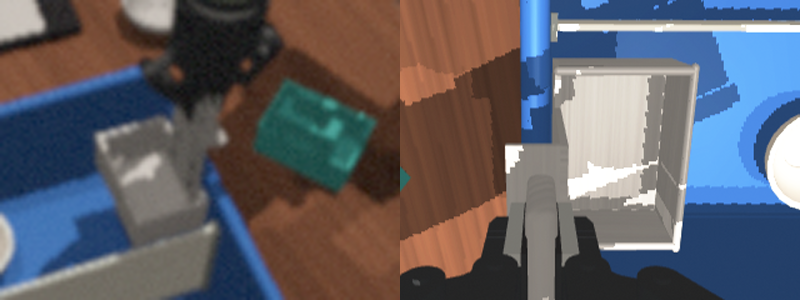

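```bash
python3 -m creep '[[0,0,-4,0,0,0,5],[0,0,-4,0,0,0,5],[0,0,-4,0,0,0,5],[0,0,-4,0,0,0,5],[0,0,-4,0,0,0,5],[0,0,-3,0,0,0,5],[0,0,0,0,0,0,5],[0,0,0,0,0,0,5]]'
python3 -m creep '[[0.3,2,0,0,0,0,5],[0.3,2,0,0,0,0,5],[0.3,2,0,0,0,0,5],[0.3,2,0,0,0,0,5],[0.3,2,0,0,0,0,5],[0.3,2,0,0,0,0,5],[0,0,0,0,0,0,5],[0,0,0,0,0,0,5]]'
```

```text
t: 8.4
ee_pos: [0.4995, 0.153, 0.2005]
orientation: [0.76, 0.65, 0.0, 0.0]
force: [1.1, 0.1, -2.1]
grip_width: 0.0084
gripper_force: 97.7
t: 9.4
ee_pos: [0.5012, 0.165, 0.2003]
orientation: [0.76, 0.65, -0.0, 0.0]
force: [0.2, -0.3, -3.0]
grip_width: 0.0086
gripper_force: 97.7
```

Free so far. I'll continue in small steps and average the force reading.

```bash
cat > s.py <<'E'
from h import *
a=[]
for _ in range(4): grab_frame("wrist"); o=r.observe(); a.append(np.r_[o["force"],o["ft_torque"]])
print(o["ee_pos"],np.mean(a,0).round(2))
E
python3 s.py
python3 -m creep '[[0.2,1,0,0,0,0,5],[0.1,1,0,0,0,0,5],[0.2,1,0,0,0,0,5],[0.1,1,0,0,0,0,5],[0,0,0,0,0,0,5],[0,0,0,0,0,0,5],[0,0,0,0,0,0,5],[0,0,0,0,0,0,5]]'; python3 s.py
python3 -m creep '[[0.2,1,0,0,0,0,5],[0.1,1,0,0,0,0,5],[0,0,0,0,0,0,5],[0,0,0,0,0,0,5],[0,0,0,0,0,0,5],[0,0,0,0,0,0,5],[0,0,0,0,0,0,5],[0,0,0,0,0,0,5]]'; python3 s.py
```

```text
[0.5011824  0.16493102 0.20034478] [-0.23  0.33 -2.66  0.02  0.1  -0.04]
t: 10.6
ee_pos: [0.5018, 0.1689, 0.2003]
orientation: [0.76, 0.65, 0.0, 0.0]
force: [1.2, -0.0, -2.6]
grip_width: 0.0082
gripper_force: 97.7
[0.50180152 0.16894537 0.20035243] [-0.48 -0.05 -2.47 -0.01  0.08  0.01]
t: 11.8
ee_pos: [0.5021, 0.1709, 0.2003]
orientation: [0.76, 0.65, 0.0, 0.0]
force: [0.1, -0.9, -2.8]
grip_width: 0.0083
gripper_force: 97.8
[0.5021006  0.17098234 0.2003453 ] [ 0.15 -0.76 -2.09 -0.22  0.07 -0.09]
```

```bash
python3 -m creep '[[0.2,1,0,0,0,0,5],[0.1,1,0,0,0,0,5],[0,0,0,0,0,0,5],[0,0,0,0,0,0,5],[0,0,0,0,0,0,5],[0,0,0,0,0,0,5],[0,0,0,0,0,0,5],[0,0,0,0,0,0,5]]'; python3 s.py
```

```text
t: 13.0
ee_pos: [0.5023, 0.1729, 0.2003]
orientation: [0.76, 0.65, -0.0, -0.0]
force: [-0.6, -2.4, -2.2]
grip_width: 0.0084
gripper_force: 97.9
[0.50234435 0.17295974 0.2003262 ] [-0.91 -2.35 -1.22 -0.57  0.22 -0.14]
```

```bash
python3 -m creep '[[0.2,1,0,0,0,0,5],[-0.2,0,-1.5,0,0,0,5],[-0.2,0,-1.5,0,0,0,5],[-0.2,0,-1.5,0,0,0,5],[-0.2,0,-1.5,0,0,0,5],[0,0,-1,0,0,0,5],[0,0,-1,0,0,0,5],[0,0,0,0,0,0,5]]'; python3 s.py
```

```text
t: 14.2
ee_pos: [0.5009, 0.1741, 0.1923]
orientation: [0.76, 0.65, -0.001, -0.001]
force: [-4.4, -2.6, 2.3]
grip_width: 0.0085
gripper_force: 98.7
[0.50091141 0.17406127 0.19227373] [-4.4  -2.75  3.05 -0.6   0.94 -0.17]
```

```bash
python3 -m creep '[[-0.2,0,-1,0,0,0,5],[0,0,-1,0,0,0,5],[-0.2,0,-1,0,0,0,5],[0,0,0,0,0,0,5],[0,0,0,0,0,0,5],[0,0,0,0,0,0,5],[0,0,0,0,0,0,5],[0,0,0,0,0,0,5]]'; python3 s.py
```

```text
t: 15.4
ee_pos: [0.5008, 0.1741, 0.1896]
orientation: [0.76, 0.65, -0.0, -0.0]
force: [-5.0, -2.6, 4.4]
grip_width: 0.0086
gripper_force: 98.9
[0.50076751 0.17411049 0.1895846 ] [-4.85 -2.47  4.08 -0.63  0.85 -0.17]
```

```bash
python3 -m creep '[[-0.4,0,-1,0,0,0,5],[-0.4,0,-1,0,0,0,5],[0,0,-1,0,0,0,5],[0,0,-1,0,0,0,5],[0,0,0,0,0,0,5],[0,0,0,0,0,0,5],[0,0,0,0,0,0,5],[0,0,0,0,0,0,5]]'; python3 s.py
```

```text
t: 16.6
ee_pos: [0.5003, 0.1742, 0.1857]
orientation: [0.76, 0.65, 0.0, -0.0]
force: [-4.4, -2.5, 4.2]
grip_width: 0.0086
gripper_force: 98.9
[0.50032065 0.17417683 0.18574232] [-4.55 -2.54  4.69 -0.66  0.66 -0.16]
```

```bash
python3 -m creep '[[0,0,-1,0,0,0,5],[0,0,-1,0,0,0,5],[0,0,-1,0,0,0,5],[0,0,0,0,0,0,5],[0,0,0,0,0,0,5],[0,0,0,0,0,0,5],[0,0,0,0,0,0,5],[0,0,0,0,0,0,5]]'; python3 s.py
```

```text
t: 17.8
ee_pos: [0.5003, 0.1741, 0.1822]
orientation: [0.76, 0.65, -0.0, -0.0]
force: [-3.9, -2.2, 2.8]
grip_width: 0.0082
gripper_force: 98.5
[0.50027292 0.17408181 0.18223329] [-4.6  -1.76  2.37 -0.57  0.67 -0.15]
```

```bash
python3 -m creep '[[0,0,-1,0,0,0,5],[0,0,-1,0,0,0,5],[0,0,0,0,0,0,5],[0,0,0,0,0,0,5],[0,0,0,0,0,0,5],[0,0,0,0,0,0,5],[0,0,0,0,0,0,5],[0,0,0,0,0,0,5]]'; python3 s.py
```

```text
t: 19.0
ee_pos: [0.5003, 0.1739, 0.1799]
orientation: [0.76, 0.65, -0.0, -0.0]
force: [-3.8, -1.9, -6.2]
grip_width: 0.0084
gripper_force: 97.3
[0.50033949 0.17393714 0.1799121 ] [-3.96 -1.7  -7.35 -0.46  0.6  -0.14]
```

```bash
python3 -m creep '[[0,0,-0.5,0,0,0,5],[0,0,-0.5,0,0,0,5],[0,0,0,0,0,0,5],[0,0,0,0,0,0,5],[0,0,0,0,0,0,5],[0,0,0,0,0,0,5],[0,0,0,0,0,0,5],[0,0,0,0,0,0,5]]'; python3 s.py
```

```text
t: 20.2
ee_pos: [0.5004, 0.1739, 0.1799]
orientation: [0.76, 0.65, -0.0, 0.0]
force: [-4.9, -2.8, -2.8]
grip_width: 0.0084
gripper_force: 98.0
[0.50041539 0.17393432 0.17985702] [-4.76 -2.13 -3.08 -0.55  0.89 -0.19]
```

```bash
python3 -m creep '[[0,0,-0.5,0,0,0,5],[0,0,-0.5,0,0,0,5],[0,0,-0.5,0,0,0,5],[0,0,-0.5,0,0,0,5],[0,0,0,0,0,0,5],[0,0,0,0,0,0,5],[0,0,0,0,0,0,5],[0,0,0,0,0,0,5]]'; python3 s.py
```

```text
t: 21.4
ee_pos: [0.5005, 0.1739, 0.1791]
orientation: [0.76, 0.65, 0.0, 0.0]
force: [-6.8, -3.7, 4.8]
grip_width: 0.0084
gripper_force: 99.1
[0.50048559 0.17389777 0.17910599] [-7.46 -3.26  4.35 -0.64  1.28 -0.18]
```

```bash
python3 -m creep '[[-0.5,0,0,0,0,0,5],[-0.5,0,0,0,0,0,5],[-0.5,0,0,0,0,0,5],[0,0,0,0,0,0,5],[0,0,-0.5,0,0,0,5],[0,0,-0.5,0,0,0,5],[0,0,0,0,0,0,5],[0,0,0,0,0,0,5]]'; python3 s.py
```

```text
t: 22.6
ee_pos: [0.5004, 0.1739, 0.1791]
orientation: [0.76, 0.65, 0.002, 0.001]
force: [-5.6, -5.4, 12.0]
grip_width: 0.0081
gripper_force: 100.3
[0.5003399  0.17394412 0.17903484] [-5.16 -4.97 11.58 -0.92  1.1  -0.17]
```

```bash
python3 -m creep '[[0,0,1,0,0,0,5],[0,0,1,0,0,0,5],[0,0,0,0,0,0,5],[0,0,0,0,0,0,12],[0,0,0,0,0,0,20],[0,0,0,0,0,0,35],[0,0,0,0,0,0,45],[0,0,0,0,0,0,45]]' 30; python3 s.py
python3 -m creep '[[0,0,5,0,0,0,45],[0,0,10,0,0,0,45],[0,0,20,0,0,0,45],[0,0,25,0,0,0,45],[0,0,30,0,0,0,45],[0,0,20,0,0,0,45],[0,0,5,0,0,0,45],[0,0,0,0,0,0,45]]'
python3 - <<'E'
from h import *
import pickle
F={n:grab_frame(n) for n in("scene","top","wrist")}
pickle.dump(F,open("f2.pkl","wb"))
w=cv2.resize(F["scene"]["color"][190:280,250:370,::-1],(400,300),interpolation=cv2.INTER_CUBIC)
cv2.imwrite("pics/g.png",np.hstack([w,cv2.resize(F["wrist"]["color"][40:280,140:460,::-1],(400,300),interpolation=cv2.INTER_CUBIC)]))
E
```

```text
t: 23.8
ee_pos: [0.4991, 0.1741, 0.1783]
orientation: [0.76, 0.65, 0.0, 0.0]
force: [-0.5, -0.1, -0.2]
grip_width: 0.0451
gripper_force: 0.0
[0.49911092 0.17400478 0.17835956] [ 0.23 -0.25 -0.06  0.01  0.01  0.02]
t: 25.0
ee_pos: [0.499, 0.1739, 0.2934]
orientation: [0.76, 0.65, 0.0, 0.0]
force: [-0.1, -1.1, -0.8]
grip_width: 0.0448
gripper_force: 0.0
```

View pics/g.png

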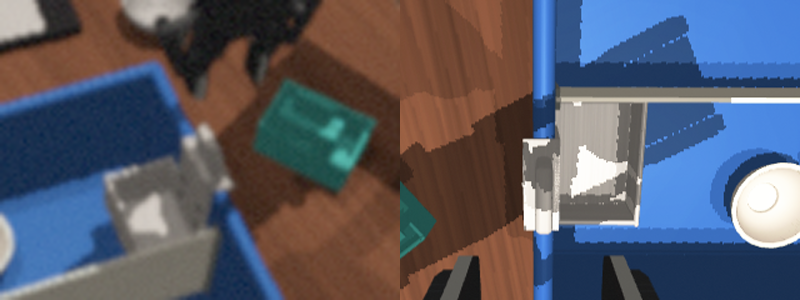

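The wrist view shows the feeder hanging square on the near rim, released, with its side against the partition (v≈93 in the crop) and the bowl untouched. As a check, I'll measure how far the partition has moved.

Run:
```python
from h import *
import pickle
np.set_printoptions(precision=1,suppress=True)
f=pickle.load(open("f2.pkl","rb"))["wrist"]
yaw=np.radians(-8.85); ex=np.array([np.cos(yaw),np.sin(yaw)]); ey=np.array([-ex[1],ex[0]]); C=np.array([.6532,.2202])
tub=lambda p:np.array([(p[:2]-C)@ex,(p[:2]-C)@ey])*1000
hsv=cv2.cvtColor(f["color"],cv2.COLOR_RGB2HSV)
for u in(275,300,325,350,380,400,420,440):
    s=hsv[95:140,u]; k=95+np.where((s[:,1]<90)&(s[:,2]>90))[0]; v0=k[0]; 
    n=v0
    while n+1 in k: n+=1
    print(u,v0,n,tub(onz(f,u,n+.5,.12)),tub(onz(f,u,v0-.5,.12)))
# trough side / front edges at z=.09, block
for p in((140+645*1.0-645+ (645-400)*.8,40+100*.8),(140+(638-400)*.8,40+225*.8),(140+(558-400)*.8,40+222*.8)): print(tub(onz(f,*p,.09)))
print("bridge corners z=.153",[tub(onz(f,140+(a-400)*.8,40+b*.8,.153)) for a,b in((523,140),(559,140),(523,231),(559,230))])
```

```text
275 109 139 [-126.3  -35.8] [-126.9  -10. ]
300 110 139 [-104.9  -35.8] [-106.   -10.8]
325 109 139 [-83.5 -35.8] [-85.1 -10. ]
350 110 121 [-63.4 -20.6] [-64.2 -10.8]
380 110 121 [-38.1 -20.6] [-39.2 -10.7]
400 110 121 [-21.2 -20.6] [-22.5 -10.7]
420 110 122 [ -4.2 -21.4] [ -5.8 -10.7]
440 110 122 [ 12.7 -21.4] [ 10.9 -10.7]
[-68.1 -22.1]
[ -66.4 -121.8]
[-131.5 -119.3]
bridge corners z=.153 [array([-156.4,  -40.6]), array([-134.2,  -40.6]), array([-157.1, -101.1]), array([-133.4, -100.3])]
```

```bash
python3 -c "
from h import *
print(r.observe()['t'],ticket.job_done())"
```

```text
the job is handed in; nothing more can be done
25.15 None
```

The feeder hangs clipped on the near long rim, square to it and released, its side bowing the partition by about 3.3 mm by camera measurement. I handed it in at 25 s; no verdict came back.

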